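# Spin the yard caddy's empty slot to the front

## Task

The scrub pad is to be put away next: with the fingertips, gently push the turntable caddy round by the studs at its rim until the middle of its empty slot lines up with the pointed tongue of its foot, then let go and leave it standing still. Do not pinch or grip any part of the caddy, do not spin it fast, and leave the mug, the scrub pad, the tray and the peg basket where they are.

Things in the scene. Friction and masses are not known exactly. Their poses are not given: they have to be found in the camera images.
- caddy: turning part of the caddy: round white deck 300 mm across, 12 mm thick, top 34 mm above the slab. Turns either way without stops about the vertical axis through its origin (at the deck's underside, 22 mm up). About 0.2 N m of friction stops it when not pushed. Five equal sectors: four with a compartment, one the empty slot, towards its -x axis. A 52 mm hub, 40 mm high, at the centre
- slot_mark (a point): point on the rim of the deck's top, 150 mm from the axis, in the middle of the empty slot (bare deck with low ribs); turns with the deck. The other sectors carry fixed open compartments 62 mm radially, 52 mm across, reaching out to 107 mm from the axis and up to 84 mm above the slab
- front_mark (a point): fixed point 150 mm from the axis, 34 mm above the slab, straight above the tongue of the caddy's foot: a flat black plastic pointer, 44 mm wide, 8 mm high, lying on the slab and showing 57 mm beyond the deck's rim. Its tip marks the front, on the robot's side (up to 45 degrees either way). Foot and tongue are fixed
- stud0 (a point): upright round finger stud on the deck, 14 mm thick, 30 mm high (from 34 to 64 mm above the slab), 135 mm from the axis; the point is at its top centre. One of the two studs beside the empty slot.
- stud1 (a point): upright round finger stud on the deck, 14 mm thick, 30 mm high (from 34 to 64 mm above the slab), 135 mm from the axis; the point is at its top centre. It stands between two compartments.
- stud2 (a point): upright round finger stud on the deck, 14 mm thick, 30 mm high (from 34 to 64 mm above the slab), 135 mm from the axis; the point is at its top centre. It stands between two compartments.
- stud3 (a point): upright round finger stud on the deck, 14 mm thick, 30 mm high (from 34 to 64 mm above the slab), 135 mm from the axis; the point is at its top centre. It stands between two compartments.
- stud4 (a point): upright round finger stud on the deck, 14 mm thick, 30 mm high (from 34 to 64 mm above the slab), 135 mm from the axis; the point is at its top centre. One of the two studs beside the empty slot.
- mug: bystander: heavy white ceramic mug, 84 mm across, 95 mm high, with a handle reaching about 35 mm out; origin at the centre of its underside
- pad: bystander: round hard silicone scrub pad, 90 mm across, 22 mm high, lying loose; origin at the centre of its underside
- tray: bystander: round aluminium tray, 220 mm across, 18 mm high; origin at the centre of its underside
- basket: bystander: yellow plastic basket of clothes pegs, 180 by 130 mm, 90 mm high; origin at the centre of its underside

How it is judged:
On the way:
1. the fingers push the turntable (contact force between the fingers and caddy above 0.5 N), for 0.1 s.
At the end, for the whole second after the job is handed in: The middle of the empty slot is within 20 mm, along the rim, of the line of the tongue (about 7.5 degrees either way), the turntable is at rest, and the mug, pad, tray and basket are within 15 mm of where they stood (horizontal distance between slot_mark and front_mark below 0.02 m and angular speed of caddy below 0.05 rad/s and distance of each of mug, pad, tray, basket from where it was at the start of the episode below 0.015 m); the robot touches nothing.
It fails at once if the mug, pad, tray or basket is lifted, carried or knocked more than 15 mm away (distance of any of mug, pad, tray, basket from where it was at the start of the episode above 0.015 m).
It fails at once if the turntable is spun faster than 3 rad/s (angular speed of caddy above 3 rad/s).
It fails at once if the caddy is gripped or pushed with more than 25 N (contact force between the fingers and caddy above 25 N).
It fails at once if a stud is held between the fingers (contact force between the fingers and caddy above 1 N and (horizontal distance between the grasp point and stud0 below 0.009 m or horizontal distance between the grasp point and stud1 below 0.009 m or horizontal distance between the grasp point and stud2 below 0.009 m or horizontal distance between the grasp point and stud3 below 0.009 m or horizontal distance between the grasp point and stud4 below 0.009 m)).
It also fails if it takes over 69 s, if anything falls off the work surface, if the arm or the gripper's body presses on something with over 40 N, if the wrist force passes 120 N, or if a joint passes its speed limit or range.

## Robot

A 6-joint arm with a two-finger parallel gripper is mounted at the origin on the work surface. World frame = base frame: x ahead of the robot, y to its left, z up, the work surface at z = 0. Lengths are in m, angles in rad, forces in N, time in s.
With the tool pointing down it reaches from about 0.35 to 0.975 m from the base axis. Payload 7.1 kg.
Tool frame: the origin (TCP) lies midway between the tips of the shut fingers; the grasp point (between the pads) lies 19 mm behind it; z points along the fingers, y is the line along which they close (so a half turn about z gives the same grasp; the last joint's range is limited). The gripper opens to 88 mm and grips with 3 to 60 N. Pads are 20 mm wide; open, the fingers measure 115 mm over their backs; the gripper's body (75 mm by 178 mm) begins 61 mm behind the grasp point.
Start: joints at [1.206, 0.423, 1.63, -0, 1.089, -0.019], TCP at [0.212, 0.588, 0.223] pointing down, gripper open.
Joint ranges: [-3, 3], [-0.9, 2.11], [0.09, 2.58], [-1.31, 4.45], [0.11, 2.69], [-2.54, 2.54]. Speed limits (rad/s): [2.39, 2.39, 3.01, 3.14, 3.14, 3.14].

## Interface

Orientations are given as a unit quaternion [w, x, y, z].
In Python, from station import move_pose, movel, movej, command_gripper, wait, inverse_kinematics, read_camera, camera_info, MotionError, job_done, get_time, get_joint_pos, get_qvel, get_effort, get_tcp_pos, get_ee_rot, get_ft_force, get_ft_torque, get_grip_width, get_finger_force gives the robot as it stands. Calls block until the motion is done:
- move_pose(position, orientation): joint-space move of the TCP to a pose.
- movel(position, frame=None, v=0.15, until_force=None): straight line of the TCP; frame=None keeps the orientation; v is the mean speed in m/s. With until_force (N) it stops when the force on the tool has changed by that much, and returns True; else False.
- movej(angles): joint-space move.
- command_gripper(opening): opening from 0.0 (shut) to 1.0 (fully open); the grip force is fixed at half the most; returns when the fingers have stopped.
- wait(seconds).
- inverse_kinematics(position, orientation): joint angles nearest the present ones, or None.
- read_camera(name): name is "scene" or "top" or "wrist"; returns the picture (420x560x3 uint8, red, green, blue); there is no depth.
- camera_info(name): a dict with "intrinsics" (3x3 intrinsics, pixels), "T" (4x4, takes a point from camera to world coordinates); the wrist camera has in their place "tool_from_camera" (4x4, takes a point from camera to tool coordinates, whose origin is the TCP and whose axes are the flange's). Camera axes: x right, y up, looking along -z (the intrinsics and any distortion apply to the point x, -y, -z); pixel columns grow to the right and rows downward; lengths in m; the calibration is good to about 2 mm. A picture is of the moment at which its call begins: read the wrist's pose just before it. camera_info takes no time and is no camera call.
A pose or a line that the arm cannot do raises MotionError and nothing moves.
- job_done(): hands the job in; it is judged then, once.
Readings, each from a call of its own:
- get_time(): time.
- get_joint_pos(): joint angles.
- get_qvel(): joint speeds.
- get_effort(): joint torques, N m.
- get_tcp_pos(): TCP position.
- get_ee_rot(): TCP orientation.
- get_ft_force(): force on the tool from outside, world axes, zero at the start.
- get_ft_torque(): the same for the moment, N m.
- get_grip_width(): opening from 0.0 (shut) to 1.0 (fully open).
- get_finger_force(): force on a finger pad.
Only numpy, scipy, OpenCV 4.12 (cv2) and the standard library are available. Lean on these libraries where they do the work, as an engineer would, in place of code of your own. Each camera call takes 0.05 s, during which the arm holds its last target. There are 200 camera calls.

## Working session

There is one attempt and no reset: what is moved stays moved. The work goes in short steps, each a Python script; the robot and the scene stay as the last script left them, time stands still between calls to the robot, and variables do not carry over. Pictures are saved under pics/ and viewed, at most 10 in all, crops included, and the job is handed in when it is done.

```bash
mkdir -p pics
python3 - <<'E'
from station import *
import cv2
for n in ("top","scene"):
    cv2.imwrite(f"pics/{n}0.png",cv2.resize(read_camera(n)[:,:,::-1],(800,600),interpolation=cv2.INTER_CUBIC))
    print(camera_info(n))
print(get_ee_rot(),get_time())
E
```

```text
{'intrinsics': array([[419.86860737,   0.        , 277.27811912],
       [  0.        , 419.86860737, 204.33613679],
       [  0.        ,   0.        ,   1.        ]]), 'T': array([[ 0.00616673,  0.98143762, -0.19168249,  0.36192734],
       [-0.99997607,  0.00545124, -0.00425981, -0.01180662],
       [-0.00313583,  0.19170417,  0.98144775,  1.02145685],
       [ 0.        ,  0.        ,  0.        ,  1.        ]])}
{'intrinsics': array([[393.07623953,   0.        , 281.89053116],
       [  0.        , 393.07623953, 207.93816874],
       [  0.        ,   0.        ,   1.        ]]), 'T': array([[ 0.28960537, -0.59845275,  0.74698262,  1.37502503],
       [ 0.95713975,  0.18392543, -0.22372961, -0.2333549 ],
       [-0.0034975 ,  0.77976005,  0.62606871,  0.75515535],
       [ 0.        ,  0.        ,  0.        ,  1.        ]])}
[-1.34383413e-04  1.72044712e-01  9.85088903e-01 -6.72000248e-04] 0.1
```

View pics/top0.png

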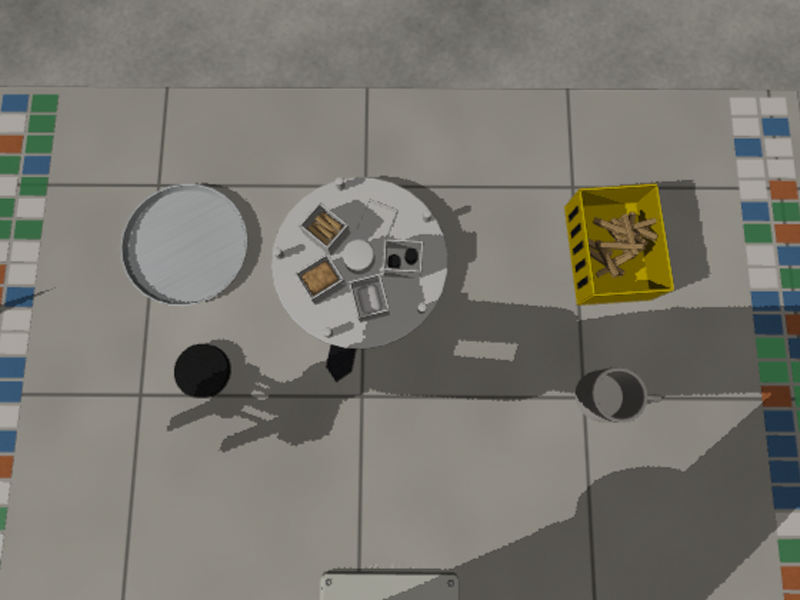

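View pics/scene0.png

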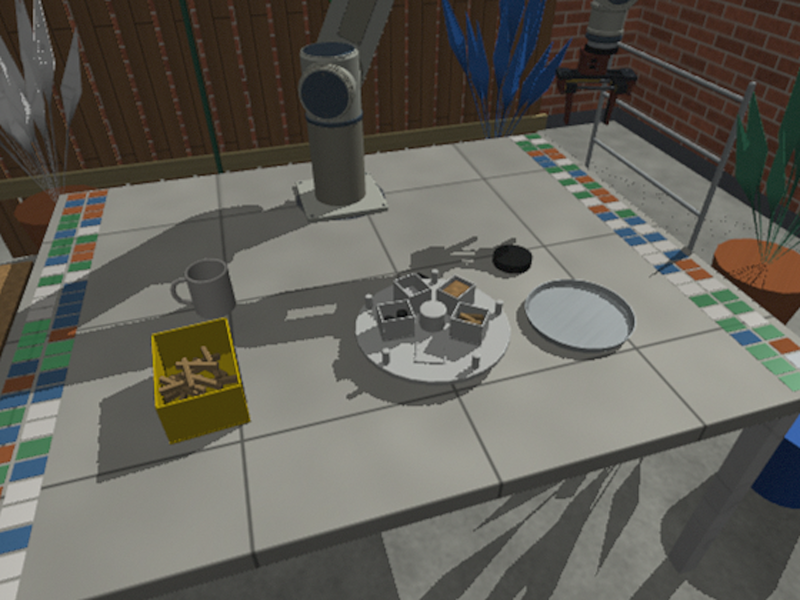

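Top view (800-scale): caddy hub is at about (360,256). Stud tops are at (341,183), (427,217), (421,308), (328,332) and (281,254). The empty slot faces (380,215), the tongue tip is at (338,380), and the tray stands close on the left. So I'll turn it clockwise, on the free right-hand side.

```bash
cat > h.py <<'E'
import numpy as np, cv2
from station import *
from scipy.optimize import least_squares
def w(px,z,n="top",s=800/560):
    i=camera_info(n);K,T=i["intrinsics"],i["T"]
    u=(np.array(px)+.5)/s-.5
    d=T[:3,:3]@np.array([(u[0]-K[0,2])/K[0,0],-(u[1]-K[1,2])/K[1,1],-1]);o=T[:3,3]
    return (o+d*(z-o[2])/d[2])[:2]
def fit(px):  # 5 stud-top pixels -> centre, slot angle; first two are the ones beside the slot: stud CCW, stud CW
    P=np.array([w(p,.064) for p in px])
    # order: clockwise from the CCW neighbour of the slot; slot +36deg, then -72 each
    f=lambda v:(v[:2]+.135*np.c_[np.cos(A(v[2])),np.sin(A(v[2]))]-P).ravel()
    A=lambda s:s+np.deg2rad(36-72*np.arange(5))
    m=P.mean(0);q=P[:2].mean(0)-m
    r=least_squares(f,[*m,np.arctan2(q[1],q[0])])
    return r.x[:2],r.x[2],np.abs(r.fun).max()
E
python3 - <<'E'
from h import *
c,s,e=fit([(341,183),(427,217),(421,308),(328,332),(281,254)])
print(c,np.degrees(s),e)
for p in [(338,380),(341,350)]:
    t=w(p,.008); print(t,np.degrees(np.arctan2(*(t-c)[::-1])),np.linalg.norm(t-c))
for p,z in [((359,243),.074),((202,370),.022),((620,395),.095),((185,244),.018)]: print(w(p,z))
im=read_camera("top")[:,:,::-1]
cv2.imwrite("pics/crop.png",cv2.resize(im[115:275,180:340],(600,600),interpolation=cv2.INTER_CUBIC))
E
```

```text
[0.60613305 0.05311638] -21.31624605900334 0.005102322774371448
[0.40942042 0.0893143 ] 169.57340286147078 0.20001537840095265
[0.45967137 0.08548854] 167.53640285140045 0.14999660753807473
[0.62851169 0.05387299]
[0.42382325 0.31380476]
[ 0.38532885 -0.34897494]
[0.64087917 0.35944397]
```

View pics/crop.png

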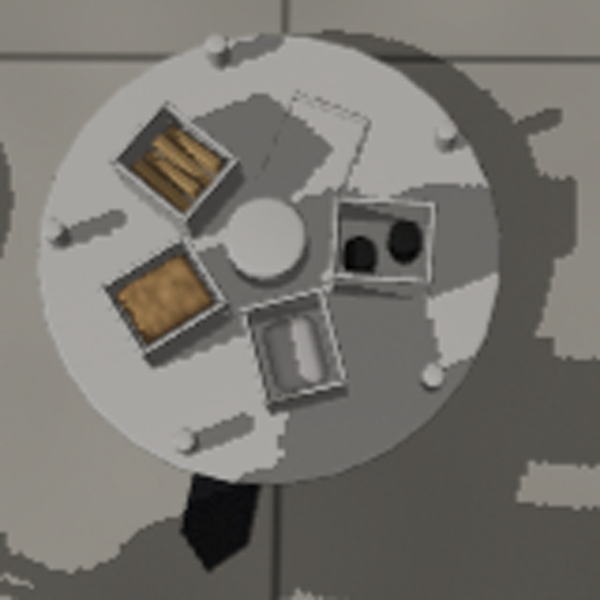

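The crop shows stud tops at about (215,44), (442,131), (432,371), (184,437) and (55,229). The tongue tip is at (210,571) and its edges at the rim are (190,478) and (259,487).

Run:
```python
from h import *
C=lambda p:((p[0]+.5)/3.75-.5+180,(p[1]+.5)/3.75-.5+115)
st=[(215,44),(442,131),(432,371),(184,437),(55,229)]
h=__import__('h'); h.w.__defaults__=("top",1.0)
c,s,e=fit([C(p) for p in st]); print(c,np.degrees(s),e)
for p in [(210,571),(190,478),(259,487),(182,532),(246,545)]:
    t=w(C(p),.008); print(t,np.degrees(np.arctan2(*(t-c)[::-1])),np.linalg.norm(t-c))
print(w(C((262,237)),.074))
```

```text
[0.61034465 0.05581919] -20.8161878892862 0.002359028308894784
[0.40692263 0.09120545] 170.13186325633458 0.2064768961115301
[0.46620276 0.10559922] 160.94742389710885 0.1524956963801209
[0.46066021 0.06099189] 178.02079740761707 0.1497737896578299
[0.43154406 0.10976848] 163.2099225329372 0.18676235746505523
[0.42351973 0.0685934 ] 176.08847204044645 0.1872611384073689
[0.60948637 0.05737161]
```

Fit: centre (0.610, 0.056), slot at -21°, front at 170°. I'll push the stud at +15° clockwise by about 165° with shut fingers, then check and trim.

```bash
cat >> h.py <<'E'
c=np.array([.610,.056]); Q=[0,np.sqrt(.5),np.sqrt(.5),0]
def P(deg,z,r=.135): a=np.deg2rad(deg); return [c[0]+r*np.cos(a),c[1]+r*np.sin(a),z]
def snap(name):
    im=read_camera("top")[:,:,::-1]
    cv2.imwrite(name,cv2.resize(im[115:275,180:340],(600,600),interpolation=cv2.INTER_CUBIC))
E
python3 - <<'E'
from h import *
command_gripper(0)
move_pose(P(29,.22),Q); print(get_time(),get_tcp_pos())
print(movel(P(29,.046),v=.12,until_force=6),get_tcp_pos())
mx=0;f0=get_ft_force()
for d in np.arange(20,-143,-9.0):
    movel(P(d,.046),v=.06); f=np.linalg.norm(get_ft_force()-f0); mx=max(mx,f)
    if f>12: print("force",d,f); break
print(d,mx,get_time(),get_tcp_pos())
# let go: back off along the arc, then up and clear of the view
movel(P(d+8,.046),v=.06); movel(P(d+8,.2),v=.15)
move_pose([.35,-.45,.3],Q)
snap("pics/c1.png"); print(get_time())
E
```

```text
3.9583 [0.72776823 0.12265745 0.22004864]
False [0.72873487 0.12154896 0.04699926]
-142.0 2.090759142636673 15.0583 [ 0.50302642 -0.0267549   0.04593358]
18.4083
```

View pics/c1.png

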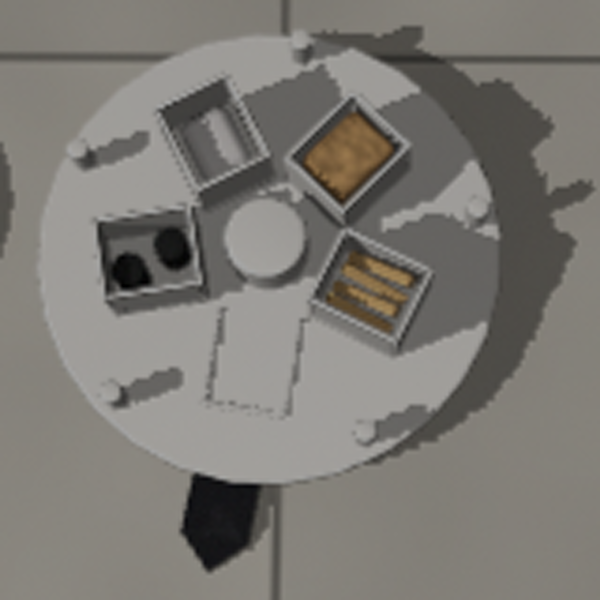

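The slot now faces the tongue closely. Stud tops are at (363,430), (109,392), (79,152), (301,42) and (476,206).

Run:
```python
import h; from h import *
h.w.__defaults__=("top",1.0)
C=lambda p:((p[0]+.5)/3.75-.5+180,(p[1]+.5)/3.75-.5+115)
c,s,e=fit([C(p) for p in [(363,430),(109,392),(79,152),(301,42),(476,206)]]); print(c,np.degrees(s)%360,e)
```

```text
[0.60906408 0.05576771] 171.70776805746962 0.0017530550934774514
```

The slot is at 171.7° and the tongue at about 170°, well within 7.5°. The arm is clear, so I'm handing in.

```bash
python3 -c "
from station import *
wait(0.5); print(job_done())"
```

```text
the job is handed in; nothing more can be done
None
```

I pushed the caddy round clockwise with shut fingers. Its empty slot now faces about 2° off the tongue (7.5° allowed), the arm is clear, and the job is handed in; I saw no verdict, and I didn't re-check the mug, pad, tray and basket by camera.

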